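# Fetch the vase from behind the glazes for spraying

## Task

The small bisque vase stands at the back of the steel rack, hemmed in by a glaze jar and a glaze bottle. First clear the jar and the bottle onto the wooden ware board, then stand the vase upright in the middle of the banding wheel, and only then put the jar and the bottle back in the rack, each where it stood before. Do not drop the vase or tip anything over, and leave the bowl, spray gun and brush where they are.

Things in the scene. Friction and masses are not known exactly. Their poses are not given: they have to be found in the camera images.
- vase: Small unglazed buff vase, 85 mm high, open top: foot 42 wide, belly 56 wide at 30 height, from 55 up a straight neck 34 wide (wall 4), to grip about 70 above the foot. 105 to 195 g. Origin: centre of its underside, z up. It starts on the rack floor behind jar and bottle, midway, 9 from each; they are so tall that the gripper's body cannot come down over the vase until they are gone.
- jar: Glaze jar: straight white round jar 62 mm wide with a grey lid just as broad (64 wide, 110 to 140 height, grip it at about 122); 140 high in all, 250 to 490 g. Origin: centre of its underside, z up. Starts at the front of the rack, left or right, 92 from the bottle (centres); a grip along the rack's x keeps both fingers clear of vase and bottle.
- bottle: Glaze bottle: round white bottle 62 mm wide up to 78 height, sloping shoulders and a narrow grey cap 34 wide (108 to 138 height, grip it at about 124); 138 high in all, 210 to 420 g. Origin: centre of its underside, z up. Starts at the front of the rack beside the jar, on the other side.
- rack: Fixed dark steel tray, open at the front: floor 10 mm thick, inside 160 deep (its x) by 200 wide (its y), side and back walls 6 thick, 55 high from the table. Origin: on the table under the centre of the inside; x points to the back wall. Jar and bottle stand 32 in front of the centre, 46 to either side; the vase 19 behind it.
- board: Fixed flat wooden ware board, 130 (its x) by 230 (its y), 18 thick; its top is the side area where jar and bottle both stand for a while. Origin: centre of its underside, on the table.
- wheel: Banding wheel (a potter's hand turntable, here locked and fixed): flat round aluminium plate 160 across on a dark foot, top 55 above the table, marked with thin circles. Origin: centre of its underside, on the table; the vase goes to the middle of the top.
- bowl: Bystander: white bowl 100 wide, 45 high, loose, on the far side. Origin: centre of its underside.
- gun: Bystander: metal spray gun standing on its cup (62 wide, about 91 high in all), loose, on the far side. Origin: centre of the cup's underside.
- brush: Bystander: flat brush about 200 long lying on the table on the far side, loose. Origin: centre of its underside.

How it is judged (in metres and radians):
On the way, in this order (a step that is already met when the one before it is completed fails the run):
1. the jar and the bottle both stand released on the ware board, the vase still in its place (linear speed of each of jar, bottle below 0.02 m/s and angular speed of each of jar, bottle below 0.2 rad/s and angle between each of jar, bottle's own z axis and vertical below 0.1 rad and contact force between the fingers and jar below 0.05 N and x of jar in the frame of board between -0.065 and 0.065 m and y of jar in the frame of board between -0.115 and 0.115 m and z of jar in the frame of board between 0.012 and 0.024 m and contact force between the fingers and bottle below 0.05 N and x of bottle in the frame of board between -0.065 and 0.065 m and y of bottle in the frame of board between -0.115 and 0.115 m and z of bottle in the frame of board between 0.012 and 0.024 m and distance of vase from where it was at the start of the episode below 0.03 m), for 0.2 s.
2. the vase stands released in the middle of the banding wheel while jar and bottle are still on the board (linear speed of each of vase, jar, bottle below 0.02 m/s and angular speed of each of vase, jar, bottle below 0.2 rad/s and angle between each of vase, jar, bottle's own z axis and vertical below 0.1 rad and contact force between the fingers and vase below 0.05 N and horizontal distance between vase and wheel below 0.015 m and z of vase in the frame of wheel between 0.05 and 0.06 m and contact force between the fingers and jar below 0.05 N and x of jar in the frame of board between -0.065 and 0.065 m and y of jar in the frame of board between -0.115 and 0.115 m and z of jar in the frame of board between 0.012 and 0.024 m and contact force between the fingers and bottle below 0.05 N and x of bottle in the frame of board between -0.065 and 0.065 m and y of bottle in the frame of board between -0.115 and 0.115 m and z of bottle in the frame of board between 0.012 and 0.024 m), for 0.2 s.
At the end, for the whole second after the job is handed in: The vase stands upright (within 0.1 rad) and at rest on the wheel, its centre within 15 mm of the wheel's; the jar and the bottle each stand upright and at rest within 15 mm of where they started; bowl, gun and brush are within 30 mm of where they were (linear speed of each of vase, jar, bottle below 0.02 m/s and angular speed of each of vase, jar, bottle below 0.2 rad/s and angle between each of vase, jar, bottle's own z axis and vertical below 0.1 rad and contact force between the fingers and vase below 0.05 N and horizontal distance between vase and wheel below 0.015 m and z of vase in the frame of wheel between 0.05 and 0.06 m and distance of each of jar, bottle from where it was at the start of the episode below 0.015 m and distance of each of bowl, gun, brush from where it was at the start of the episode below 0.03 m); the robot touches nothing.
It fails at once if the vase, jar or bottle is tipped by more than 0.6 rad (angle between any of vase, jar, bottle's own z axis and vertical above 0.6 rad).
It fails at once if the vase is dropped (falls freely, or flies, at over 0.7 m/s) (linear speed of vase above 0.7 m/s and contact force between the fingers and vase below 0.05 N).
It fails at once if bowl, spray gun or brush is moved by more than 30 mm (distance of any of bowl, gun, brush from where it was at the start of the episode above 0.03 m).
It also fails if it takes over 141 s, if anything falls off the work surface, if the arm or the gripper's body presses on something with over 40 N, if the wrist force passes 120 N, or if a joint passes its speed limit or range.

## Robot

A 6-joint arm with a two-finger parallel gripper is mounted at the origin on the work surface. World frame = base frame: x ahead of the robot, y to its left, z up, the work surface at z = 0. Lengths are in mm, angles in rad, forces in N, time in s.
With the tool pointing down it reaches from about 300 to 775 mm from the base axis. Payload 14.6 kg.
Tool frame: the origin (TCP) lies midway between the tips of the shut fingers; the grasp point (between the pads) lies 19 mm behind it (arm.grip_depth is the distance from the TCP to the grasp point, in mm); z points along the fingers, y is the direction in which the jaws open and shut (so a half turn about z gives the same grasp; the last joint's range is limited). The gripper opens to 85 mm and grips with 20 to 120 N. Pads are 22 mm wide; open, the fingers measure 114 mm over their backs; the gripper's body (76 mm by 85 mm) begins 54 mm behind the grasp point. The pads swing forward as they close: fully open they stand 13 mm farther back than shut.
Start: joints at [-1.379, 0.3, 1.521, -0, 1.321, -0.067], TCP at [140.75, -531.676, 231.281] pointing down, gripper open.
Joint ranges: [-3.03, 3.03], [-0.79, 2.21], [0.23, 2.52], [-1.04, 4.18], [0, 3.07], [-2.55, 2.55]. Speed limits (rad/s): [2.22, 2.22, 2.57, 3.14, 3.14, 3.14].

## Interface

Orientations are given as a rotation vector (axis times angle).
In Python, from rig import arm, imaging, ticket gives the robot as it stands.
- The arm moves only by the tool drive_tool, never from a script. Its argument "steps" is one flat list of numbers, 6 for each row, row after row: the shift along the tool's x, y, z normalised to -1 to 1, where 1 is 200 mm, then the turn, a rotation vector about the tool's x, y, z normalised to -1 to 1, where 1 is 45 degrees. In form: [x, y, z, wx, wy, wz, x, y, z, wx, wy, wz, ...]. A call has 1 to 20 rows; each row shifts and turns the pose as measured when the row begins, along the tool's axes as they then stand; what a row does not reach is not made up. A row lasts 1/12 s, in which the tool goes at most 41.7 mm and 7.16 degrees, less where a joint would pass 70% of its speed; a pose out of reach is approached as far as the arm can. A call with a number of a shift or a turn outside -1 to 1 is refused whole. A call with a gripper value outside its range is refused whole. "grip" is the closure, from 0 (fully open) to 1 (shut), set as the call begins (left out, the last holds). The fingers move at their own pace and stop on an object; "squeeze" is the grip in N (left out, the last holds). Time passes only in rows, so rows that do not move let the fingers close. It gives the time, the measured TCP pose, the force and the opening at its end, in the units of the state.
- arm.state(): the state, without advancing time (a new reading comes with each control period).
- imaging.snapshot(name): name is "side" or "top" or "wrist"; returns the picture (420x560x3 uint8, blue, green, red); there is no depth.
- imaging.get_calibration(name): a dict with "fx", "fy", "cx", "cy" (pixels), "cam_to_world" (4x4, takes a point from camera to world coordinates); the wrist camera has in their place "hand_eye" (4x4, takes a point from camera to tool coordinates, whose origin is the TCP and whose axes are the flange's). Camera axes: x right, y down, z forward; pixel columns grow to the right and rows downward; lengths in mm; the calibration is good to about 2 mm. A picture is of the moment at which its call begins: read the wrist's pose just before it. get_calibration takes no time and is no camera call.
- ticket.close_job(): hands the job in, once; it reports no verdict.
Trained networks look in the newest picture that a camera, given by its name, has taken for a name from the list of things; names that differ only in an ending like _2 or _b are one class to them, and where a whole thing is asked for, a point or a joint stands for the part that bears it (a point fixed in the world has none). Each returns a list of dicts, best first, with "confidence" (0 to 1); they miss things now and then, are a little off and sometimes report something else, mostly with a low value. They report only what shows in the picture. A call takes as long as a camera call.
- imaging.boxes_of(label, camera): "point" ([x, y, z] in mm, in world coordinates, good to about 4 mm: the middle of the surface that is visible of it).
The state is a dict: "time": time; "joint_positions": joint angles; "dq": joint speeds; "joint_efforts": joint torques, N m; "tool_pos": TCP position; "eef_rot": TCP orientation; "ft_force": force on the tool from outside, world axes, zero at the start; "wrist_torque": the same for the moment, N m; "grip_width": finger opening in mm.
Only numpy, scipy, OpenCV 4.12 (cv2) and the standard library are available. Lean on these libraries where they do the work, as an engineer would, in place of code of your own. Each camera call takes 0.05 s, during which the arm holds its last target. There are 200 camera calls.

## Working session

There is one attempt and no reset: what is moved stays moved. The work goes in short steps, Python scripts to look and compute and a tool call to move; the robot and the scene stay as the last step left them, time stands still between calls to the robot, and variables do not carry over. Pictures are saved under pics/ and viewed, about 12 in all and at most 16, crops included, and the job is handed in when it is done.

Besides the shell and the picture viewer there is one more tool, called after ">>>" by a JSON object that holds its "fn" and its "kwargs", one argument or row to a line. drive_tool: Moves the arm, as the interface text tells. Scaled input: -1 to 1 covers 200 mm each way for a shift and 45 degrees each way for a turn. Its arguments: {"type":"object","properties":{"steps":{"type":"array"},"grip":{"type":"number"},"squeeze":{"type":"number"}},"required":["steps"]}

```bash
mkdir -p pics && ls
python3 - <<'E'
from rig import arm, imaging, ticket
import cv2, numpy as np
s=arm.state(); print({k:np.round(v,3).tolist() for k,v in s.items()})
for c in ("side","top"):
    cv2.imwrite(f"pics/{c}0.png", imaging.snapshot(c))
    k=imaging.get_calibration(c); print(c,k["fx"],k["cx"],k["cy"],np.round(k["cam_to_world"],3).tolist())
    for n in "vase jar bottle rack board wheel bowl gun brush".split():
        print(n,[(np.round(d["point"]).tolist(),round(d["confidence"],2)) for d in imaging.boxes_of(n,c)[:3]])
print(np.round(imaging.get_calibration("wrist")["hand_eye"],3).tolist(), arm.grip_depth)
E
```

```text
pics
{'time': 0.0, 'joint_positions': [-1.379, 0.3, 1.522, -0.0, 1.321, -0.067], 'dq': [0.002, 0.0, -0.001, 0.0, 0.002, 0.001], 'joint_efforts': [-0.001, -54.35, -36.179, -0.0, 0.004, -0.0], 'tool_pos': [140.703, -531.444, 230.696], 'eef_rot': [-3.114, -0.405, 0.0], 'ft_force': [0.766, -0.769, -0.317], 'wrist_torque': [-0.011, 0.016, -0.01], 'grip_width': 85.351}
side 464.24797081370195 283.8303094794035 209.8792828053345 [[-0.967, -0.169, 0.189, 342.483], [-0.254, 0.641, -0.725, 889.443], [0.001, -0.749, -0.663, 878.256], [0.0, 0.0, 0.0, 1.0]]
vase [([560.0, 19.0, 58.0], 0.64)]
jar [([501.0, 69.0, 114.0], 0.97)]
bottle [([490.0, -38.0, 115.0], 0.8), ([530.0, -298.0, 22.0], 0.37)]
rack [([569.0, 39.0, 21.0], 0.84)]
board [([527.0, -298.0, 21.0], 0.75)]
wheel [([509.0, 334.0, 58.0], 0.95)]
bowl [([755.0, -256.0, 28.0], 0.86)]
gun [([745.0, 225.0, 69.0], 0.96)]
brush [([746.0, 31.0, 19.0], 0.68)]
top 379.489462727793 277.3031945395764 214.084039533995 [[-0.001, -0.995, 0.102, 524.161], [-1.0, -0.0, -0.014, -23.969], [0.014, -0.102, -0.995, 845.721], [0.0, 0.0, 0.0, 1.0]]
vase [([554.0, 2.0, 57.0], 0.79)]
jar [([503.0, 44.0, 151.0], 0.84), ([511.0, 322.0, 59.0], 0.26)]
bottle [([507.0, -45.0, 105.0], 0.59)]
rack [([558.0, -7.0, 9.0], 0.91)]
board [([525.0, -302.0, 13.0], 0.59)]
wheel []
bowl [([754.0, -242.0, 22.0], 0.92)]
gun [([510.0, 322.0, 58.0], 0.72), ([743.0, 203.0, 73.0], 0.62), ([752.0, -246.0, 22.0], 0.28)]
brush [([747.0, 19.0, 17.0], 0.92)]
[[0.001, -0.96, -0.279, 70.493], [1.0, 0.0, 0.001, -0.326], [-0.001, -0.279, 0.96, -142.433], [0.0, 0.0, 0.0, 1.0]] 18.700000000000003
```

View pics/top0.png

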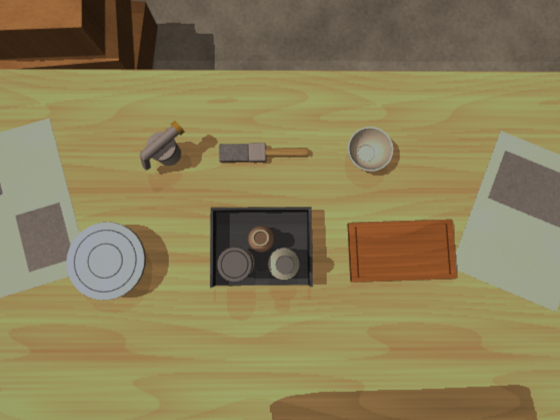

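View pics/side0.png

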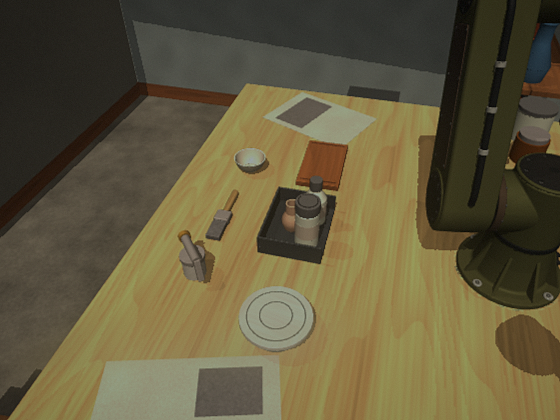

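Top view (up = +x, left = +y): jar lid at (235,264), bottle cap at (284,263), vase rim at (260,238), wheel centre at (106,261), and board at about (402,250). The side view agrees: the jar is on the +y side of the rack. Next I'll compute positions using the known heights.

```bash
cat > h.py <<'E'
from rig import arm, imaging, ticket
import cv2, numpy as np
from scipy.spatial.transform import Rotation as R
def ray(c,uv,z,s=None):
    k=imaging.get_calibration(c)
    if c=="wrist":
        s=s or arm.state(); T=np.eye(4); T[:3,:3]=R.from_rotvec(s["eef_rot"]).as_matrix(); T[:3,3]=s["tool_pos"]; M=T@k["hand_eye"]
    else: M=np.array(k["cam_to_world"])
    d=M[:3,:3]@np.array([(uv[0]-k["cx"])/k["fx"],(uv[1]-k["cy"])/k["fy"],1]); o=M[:3,3]
    return np.round(o+d*(z-o[2])/d[2],1)
def yawerr():  # turn about tool z (units of 45 deg) to bring tool x to world +y and residual tilt
    s=arm.state(); M=R.from_rotvec(s["eef_rot"]).as_matrix(); return np.degrees(np.arctan2(M[1,0],M[0,0])), M
E
python3 - <<'E'
from h import *
im=cv2.imread("pics/top0.png")
for n,uv,z in [("jar",(235,264),150),("bot",(284.5,264),148),("vase",(260,238),95),("wheel",(106,261),55),("rackBL",(211,208),55),("rackBR",(311,208),55),("rackFL",(211,287),55),("rackFR",(312,286),55),
  ("b1",(348,223),18),("b2",(453,220),18),("b3",(457,279),18),("b4",(350,282),18)]: print(n,ray("top",uv,z))
cv2.imwrite("pics/crop0.png",cv2.resize(im[190:310,60:470],None,fx=1.95,fy=1.95,interpolation=cv2.INTER_CUBIC))
E
```

```text
jar [504.2  42.9 150. ]
bot [504. -47. 148.]
vase [553.5  -0.6  95. ]
wheel [508.1 316.9  55. ]
rackBL [617.9 103.4  55. ]
rackBR [ 617.9 -106.2   55. ]
rackFL [454.8 100.7  55. ]
rackFR [ 456.3 -106.6   55. ]
b1 [ 589.2 -191.    18. ]
b2 [ 595.8 -423.1   18. ]
b3 [ 467.3 -425.6   18. ]
b4 [ 461.5 -192.7   18. ]
```

View pics/crop0.png

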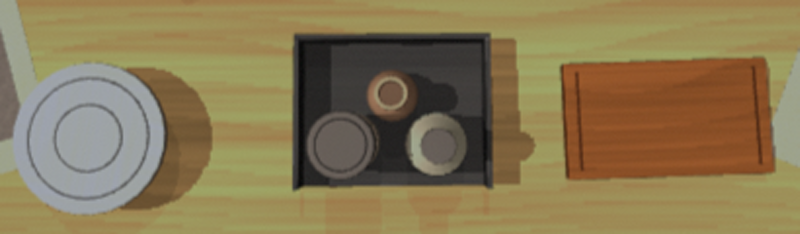

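Refined from the crop: the jar lid centre is at (235.4,264.4) and the bottle cap at (284.6,264.9). The board centre comes out near (528,-308) and the wheel near (508,317). I'll turn the tool first so the jaws lie along the rack's x.

>>> {"fn": "drive_tool", "kwargs": {
  "steps": [0, 0, 0, 0, 0, -0.15, 0, 0, 0, 0, 0, -0.15, 0, 0, 0, 0, 0, -0.15, 0, 0, 0, 0, 0, -0.15, 0, 0, 0, 0, 0, -0.15, 0, 0, 0, 0, 0, -0.15, 0, 0, 0, 0, 0, -0.15, 0, 0, 0, 0, 0, -0.15, 0, 0, 0, 0, 0, -0.15, 0, 0, 0, 0, 0, -0.15, 0, 0, 0, 0, 0, -0.15],
  "grip": 0,
  "squeeze": 40
}}

```text
time: 1.92
tool_pos: [140.8, -531.7, 231.3]
eef_rot: [2.175, 2.267, 0.0]
ft_force: [-0.0, -0.1, -0.2]
grip_width: 85.5
```

```bash
python3 -c "
from h import *
y,M=yawerr(); s=arm.state(); print(y,M.round(3).tolist(),s['tool_pos'],s['time'],s['joint_positions'],s['grip_width'])"
```

```text
92.36177152559051 [[-0.041, 0.999, 0.0], [0.999, 0.041, -0.0], [-0.0, 0.0, -1.0]] [ 140.7586802  -531.66421561  231.2936539 ] 1.9167 [-1.37858373e+00  2.99861046e-01  1.52101961e+00  8.45165094e-06
  1.32070300e+00 -1.41980651e+00] 85.51648880267018
```

>>> {"fn": "drive_tool", "kwargs": {
  "steps": [0, 0, 0, 0, 0, 0.05, 0.15, 0.11, 0, 0, 0, 0, 0.15, 0.11, 0, 0, 0, 0, 0.15, 0.11, 0, 0, 0, 0, 0.15, 0.11, 0, 0, 0, 0, 0.15, 0.11, 0, 0, 0, 0, 0.15, 0.11, 0, 0, 0, 0, 0.15, 0.11, 0, 0, 0, 0, 0.15, 0.11, 0, 0, 0, 0, 0.15, 0.11, 0, 0, 0, 0, 0.15, 0.11, 0, 0, 0, 0, 0.15, 0.11, 0, 0, 0, 0, 0.15, 0.11, 0, 0, 0, 0, 0.15, 0.11, 0, 0, 0, 0, 0.15, 0.11, 0, 0, 0, 0, 0.15, 0.11, 0, 0, 0, 0, 0, 0, 0, 0, 0, 0, 0, 0, 0, 0, 0, 0]
}}

```text
time: 3.42
tool_pos: [477.9, -55.1, 231.9]
eef_rot: [2.208, 2.227, 0.003]
ft_force: [0.2, -0.4, 0.4]
grip_width: 86.0
```

```bash
python3 -c "
from h import *
y,M=yawerr(); s=arm.state(); print(y,s['tool_pos'],s['joint_positions'])
cv2.imwrite('pics/w1.png',imaging.snapshot('wrist'))
for n in ('bottle','jar','vase'): print(n,[(np.round(d['point'],1),round(d['confidence'],2)) for d in imaging.boxes_of(n,'wrist')[:2]])"
```

```text
90.49116390336096 [477.86115045 -55.10545666 231.86583335] [-1.90325535e-01  1.42299236e-01  1.71201919e+00 -1.31815377e-03
  1.28194573e+00 -1.98531551e-01]
bottle [(array([499.3, -34.1, 107.8]), 0.77)]
jar [(array([502.5,  44.9, 155.4]), 0.63)]
vase [(array([551. ,  -0.8,  62.3]), 0.9), (array([579.5,  -8.4,  15.7]), 0.58)]
```

View pics/w1.png

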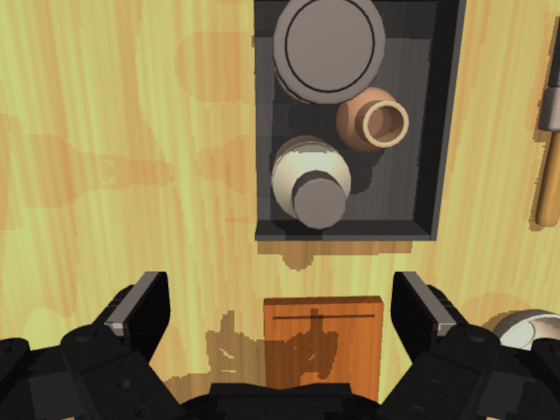

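The wrist view shows the jar lid centred at (329,45), the bottle cap at (319,200) and the vase rim at (385,124). The rack walls are straight, with a yaw near 0.

```bash
python3 -c "
from h import *
s=arm.state()
for n,uv,z in [('jar',(329,45),150),('cap',(319,200),148),('vase',(385,124),95),('FR corner',(257,238),55),('BR',(437,239),55),('boardL',(264,299),18),('boardR',(383,297),18)]: print(n,ray('wrist',uv,z,s))
for n,uv,z in [('jar',(235.4,264.4),150),('cap',(284.6,264.9),148)]: print(n,ray('top',uv,z))"
```

```text
jar [503.8  43.3 150. ]
cap [501.6 -45.8 148. ]
vase [553.7  -2.4  95. ]
FR corner [ 457.1 -106.2   55. ]
BR [ 620.9 -106.6   55. ]
boardL [ 461.5 -189.3   18. ]
boardR [ 588.2 -186.6   18. ]
jar [503.5  42.2 150. ]
cap [502.4 -47.2 148. ]
```

>>> {"fn": "drive_tool", "kwargs": {
  "steps": [0.04, 0.12, 0, 0, 0, 0.01, 0, 0, 0, 0, 0, 0, 0, 0, 0.12, 0, 0, 0, 0, 0, 0.12, 0, 0, 0, 0, 0, 0.1, 0, 0, 0, 0, 0, 0, 0, 0, 0, 0, 0, 0, 0, 0, 0]
}}

```text
time: 4.2
tool_pos: [500.4, -56.7, 164.5]
eef_rot: [2.231, 2.198, 0.006]
ft_force: [0.3, 0.1, 0.6]
grip_width: 85.7
```

```bash
python3 -c "
from h import *
y,M=yawerr(); s=arm.state(); print(y,M[2].round(4),s['tool_pos'],s['time'])"
```

```text
89.13572512874111 [-0.0037  0.0096 -0.9999] [500.35459366 -56.69411095 164.53775438] 4.2
```

>>> {"fn": "drive_tool", "kwargs": {
  "steps": [0.048, 0.01, 0, 0.012, 0.005, -0.019, 0, 0, 0, 0, 0, 0, 0, 0, 0, 0, 0, 0]
}}

```text
time: 4.45
tool_pos: [503.1, -47.6, 167.7]
eef_rot: [2.221, 2.219, 0.003]
ft_force: [0.3, -0.0, 0.1]
grip_width: 85.4
```

```bash
cat > st.py <<'E'
from h import *
y,M=yawerr(); s=arm.state(); print(round(y,2),M[2].round(4),s['tool_pos'].round(1) if hasattr(s['tool_pos'],'round') else s['tool_pos'],s['time'],s['ft_force'],s['grip_width'])
E
python3 st.py
```

```text
89.96 [ 0.      0.0023 -1.    ] [503.1 -47.6 167.7] 4.45 [ 0.32300699 -0.02820299  0.14612772] 85.35952418781609
```

Aligned with the bottle. Descend 54 mm to grasp height.

>>> {"fn": "drive_tool", "kwargs": {
  "steps": [0, 0, 0.1, 0, 0, 0, 0, 0, 0.1, 0, 0, 0, 0, 0, 0.07, 0, 0, 0, 0, 0, 0, 0, 0, 0, 0, 0, 0, 0, 0, 0]
}}

```text
time: 4.87
tool_pos: [506.2, -47.5, 117.6]
eef_rot: [2.214, 2.215, 0.011]
ft_force: [-0.1, -0.2, 0.4]
grip_width: 85.4
```

>>> {"fn": "drive_tool", "kwargs": {
  "steps": [0, -0.014, 0.022, 0.012, 0, 0, 0, 0, 0, 0, 0, 0, 0, 0, 0, 0, 0, 0]
}}

```text
time: 5.12
tool_pos: [504.3, -47.6, 115.7]
eef_rot: [2.217, 2.219, 0.003]
ft_force: [-0.1, 0.5, 0.8]
grip_width: 85.8
```

```bash
python3 st.py
```

```text
90.06 [-0.0022  0.005  -1.    ] [504.3 -47.6 115.7] 5.1167 [-0.05143046  0.49558617  0.80411389] 85.81675560305744
```

>>> {"fn": "drive_tool", "kwargs": {
  "steps": [0, -0.005, 0.005, 0, 0, 0, 0, 0, 0, 0, 0, 0, 0, 0, 0, 0, 0, 0, 0, 0, 0, 0, 0, 0, 0, 0, 0, 0, 0, 0, 0, 0, 0, 0, 0, 0, 0, 0, 0, 0, 0, 0, 0, 0, 0, 0, 0, 0, 0, 0, 0, 0, 0, 0],
  "grip": 1,
  "squeeze": 50
}}

```text
time: 5.87
tool_pos: [503.8, -47.7, 116.5]
eef_rot: [2.215, 2.217, 0.006]
ft_force: [-1.4, -0.0, 1.9]
grip_width: 32.9
```

Gripped: the opening is 32.9 mm on the cap. Lift.

>>> {"fn": "drive_tool", "kwargs": {
  "steps": [0, 0, -0.05, 0, 0, 0, 0, 0, -0.1, 0, 0, 0, 0, 0, -0.1, 0, 0, 0, 0, 0, -0.1, 0, 0, 0, 0, 0, -0.08, 0, 0, 0, 0, 0, 0, 0, 0, 0, 0, 0, 0, 0, 0, 0]
}}

```text
time: 6.45
tool_pos: [501.3, -47.2, 206.4]
eef_rot: [2.219, 2.221, -0.0]
ft_force: [-1.0, 0.4, -4.8]
grip_width: 32.9
```

```bash
python3 st.py
```

```text
90.06 [-0.0016  0.0016 -1.    ] [501.3 -47.2 206.4] 6.45 [-0.99756226  0.41199143 -4.78932996] 32.8570020460878
```

>>> {"fn": "drive_tool", "kwargs": {
  "steps": [-0.06, 0.005, 0, 0, 0, 0, -0.12, 0.01, 0, 0, 0, 0, -0.12, 0.01, 0, 0, 0, 0, -0.12, 0.01, 0, 0, 0, 0, -0.12, 0.01, 0, 0, 0, 0, -0.12, 0.01, 0, 0, 0, 0, -0.12, 0.01, 0, 0, 0, 0, -0.12, 0.01, 0, 0, 0, 0, -0.12, 0.01, 0, 0, 0, 0, -0.12, 0.01, 0, 0, 0, 0, -0.12, 0.01, 0, 0, 0, 0, -0.12, 0.01, 0, 0, 0, 0, -0.12, 0.01, 0, 0, 0, 0, -0.06, 0, 0, 0, 0, 0, 0, 0, 0, 0, 0, 0, 0, 0, 0, 0, 0, 0]
}}

```text
time: 7.78
tool_pos: [517.9, -380.7, 182.0]
eef_rot: [-2.201, -2.203, 0.014]
ft_force: [-0.9, 0.5, -3.3]
grip_width: 32.3
```

```bash
python3 st.py
```

```text
90.05 [ 0.0134 -0.0258 -0.9996] [ 517.9 -380.7  182. ] 7.7833 [-0.89845046  0.45764077 -3.31099808] 32.322076185736336
```

>>> {"fn": "drive_tool", "kwargs": {
  "steps": [0.1, 0.045, 0, -0.033, -0.017, 0, 0, 0, 0, 0, 0, 0, 0, 0, 0, 0, 0, 0, 0, 0, 0.1, 0, 0, 0, 0, 0, 0.08, 0, 0, 0, 0, 0, 0, 0, 0, 0, 0, 0, 0, 0, 0, 0]
}}

```text
time: 8.37
tool_pos: [526.3, -356.0, 143.2]
eef_rot: [-2.214, -2.224, -0.001]
ft_force: [-0.2, -0.5, -3.5]
grip_width: 32.4
```

```bash
python3 st.py
```

```text
90.26 [ 0.0026 -0.0021 -1.    ] [ 526.3 -356.   143.2] 8.3667 [-0.16852531 -0.46098479 -3.5396096 ] 32.435111406857864
```

>>> {"fn": "drive_tool", "kwargs": {
  "steps": [0, 0, 0.04, 0, 0, 0, 0, 0, 0.03, 0, 0, 0, 0, 0, 0.012, 0, 0, 0, 0, 0, 0, 0, 0, 0, 0, 0, 0, 0, 0, 0]
}}

```text
time: 8.78
tool_pos: [526.9, -356.0, 127.6]
eef_rot: [-2.215, -2.226, -0.001]
ft_force: [-0.2, 0.5, -3.7]
grip_width: 32.8
```

```bash
python3 st.py
```

```text
90.29 [ 1.2e-03 -3.0e-04 -1.0e+00] [ 526.9 -356.   127.6] 8.7833 [-0.18645723  0.54421203 -3.71058082] 32.834597738982815
```

>>> {"fn": "drive_tool", "kwargs": {
  "steps": [0, 0, 0.01, 0, 0, 0, 0, 0, 0.005, 0, 0, 0, 0, 0, 0.005, 0, 0, 0, 0, 0, 0, 0, 0, 0]
}}

```text
time: 9.12
tool_pos: [527.3, -356.6, 125.0]
eef_rot: [2.215, 2.226, 0.001]
ft_force: [-1.1, 0.0, -4.5]
grip_width: 32.8
```

>>> {"fn": "drive_tool", "kwargs": {
  "steps": [0, 0, 0.006, 0, 0, 0, 0, 0, 0.006, 0, 0, 0, 0, 0, 0, 0, 0, 0]
}}

```text
time: 9.37
tool_pos: [527.6, -357.3, 125.1]
eef_rot: [2.213, 2.224, 0.001]
ft_force: [-0.1, 0.3, -3.8]
grip_width: 32.6
```

>>> {"fn": "drive_tool", "kwargs": {
  "steps": [0, 0, 0.015, 0, 0, 0, 0, 0, 0.01, 0, 0, 0, 0, 0, 0, 0, 0, 0]
}}

```text
time: 9.62
tool_pos: [528.3, -358.7, 125.3]
eef_rot: [2.209, 2.219, 0.0]
ft_force: [0.2, 1.1, -4.2]
grip_width: 32.7
```

>>> {"fn": "drive_tool", "kwargs": {
  "steps": [0.005, -0.003, 0.015, 0, 0, 0, 0, 0, 0.015, 0, 0, 0, 0, 0, 0.015, 0, 0, 0]
}}

```text
time: 9.87
tool_pos: [529.0, -360.6, 124.6]
eef_rot: [2.202, 2.211, -0.002]
ft_force: [-14.0, 8.8, 31.4]
grip_width: 33.1
```

Run:
```python
from h import *
exec(open('st.py').read().split('\n',1)[1])
im=imaging.snapshot('side'); k=imaging.get_calibration('side')
cv2.imwrite('pics/s1.png',cv2.resize(im[80:260,240:440],None,fx=3.3,fy=3.3,interpolation=cv2.INTER_CUBIC))
```

```text
90.23 [-0.0159  0.0143 -0.9998] [ 529.  -360.6  124.6] 9.8667 [-13.950175     8.78228983  31.37337865] 33.09384374346831
```

View pics/s1.png

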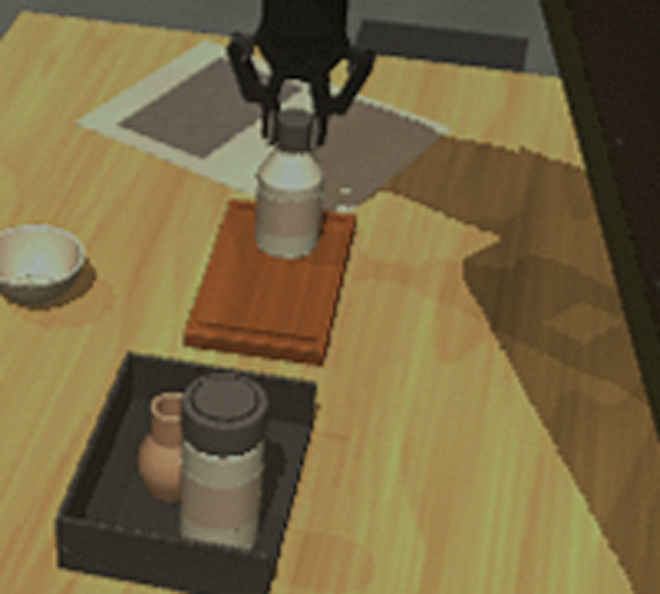

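The bottle is on the board and contact is firm (31 N). I'll ease off, level the tool and release.

>>> {"fn": "drive_tool", "kwargs": {
  "steps": [0, 0, -0.004, 0.018, 0.02, 0, 0, 0, 0, 0, 0, 0]
}}

```text
time: 10.08
tool_pos: [529.0, -360.5, 126.3]
eef_rot: [2.216, 2.225, 0.0]
ft_force: [-0.5, 0.7, -4.0]
grip_width: 32.9
```

>>> {"fn": "drive_tool", "kwargs": {
  "steps": [0, 0, 0, 0, 0, 0, 0, 0, 0, 0, 0, 0, 0, 0, 0, 0, 0, 0, 0, 0, 0, 0, 0, 0, 0, 0, 0, 0, 0, 0, 0, 0, 0, 0, 0, 0],
  "grip": 0
}}

```text
time: 10.58
tool_pos: [529.3, -360.3, 124.8]
eef_rot: [2.215, 2.224, 0.001]
ft_force: [-0.8, -0.2, 0.4]
grip_width: 85.4
```

```bash
python3 st.py
```

```text
90.25 [-0.0015  0.0022 -1.    ] [ 529.3 -360.3  124.8] 10.5833 [-0.79026206 -0.20497297  0.35114624] 85.37911361495641
```

>>> {"fn": "drive_tool", "kwargs": {
  "steps": [0, 0, -0.1, 0, 0, 0, 0, 0, -0.15, 0, 0, 0, 0, 0, -0.15, 0, 0, 0, 0.08, -0.01, -0.05, 0, 0, 0, 0.16, -0.01, 0, 0, 0, 0, 0.16, -0.01, 0, 0, 0, 0, 0.16, -0.01, 0, 0, 0, 0, 0.16, -0.01, 0, 0, 0, 0, 0.16, -0.01, 0, 0, 0, 0, 0.16, -0.01, 0, 0, 0, 0, 0.16, -0.01, 0, 0, 0, 0, 0.16, -0.01, 0, 0, 0, 0, 0.16, -0.01, 0, 0, 0, 0, 0.16, -0.01, 0, 0, 0, 0, 0.16, -0.01, 0, 0, 0, 0, 0.08, 0, 0, 0, 0, 0, 0, 0, 0, 0, 0, 0, 0, 0, 0, 0, 0, 0]
}}

```text
time: 12.08
tool_pos: [500.4, 40.5, 218.5]
eef_rot: [2.215, 2.22, 0.006]
ft_force: [0.2, -0.6, -0.2]
grip_width: 85.4
```

```bash
python3 st.py
```

```text
90.13 [-0.0014  0.0072 -1.    ] [500.4  40.5 218.5] 12.0833 [ 0.23818029 -0.60019693 -0.2294443 ] 85.3599456663376
```

>>> {"fn": "drive_tool", "kwargs": {
  "steps": [0.016, 0.016, 0, 0.009, 0.002, 0, 0, 0, 0, 0, 0, 0, 0, 0, 0.1, 0, 0, 0, 0, 0, 0.1, 0, 0, 0, 0, 0, 0, 0, 0, 0, 0, 0, 0, 0, 0, 0]
}}

```text
time: 12.58
tool_pos: [505.5, 39.1, 178.5]
eef_rot: [2.224, 2.217, 0.002]
ft_force: [-0.3, 0.3, 0.9]
grip_width: 85.6
```

```bash
python3 st.py
```

```text
89.82 [-1.0e-04  1.6e-03 -1.0e+00] [505.5  39.1 178.5] 12.5833 [-0.34065825  0.25954212  0.87424165] 85.59246223139313
```

>>> {"fn": "drive_tool", "kwargs": {
  "steps": [0.025, -0.01, 0, 0, 0, 0, 0, 0, 0, 0, 0, 0, 0, 0, 0, 0, 0, 0]
}}

```text
time: 12.83
tool_pos: [504.1, 43.3, 180.5]
eef_rot: [2.226, 2.214, 0.003]
ft_force: [-0.1, -0.6, -0.7]
grip_width: 85.4
```

>>> {"fn": "drive_tool", "kwargs": {
  "steps": [0, -0.004, 0.1, 0, 0, 0, 0, -0.004, 0.1, 0, 0, 0, 0, -0.004, 0.1, 0, 0, 0, 0, 0, 0, 0, 0, 0, 0, 0, 0, 0, 0, 0]
}}

```text
time: 13.25
tool_pos: [504.3, 43.5, 123.7]
eef_rot: [2.221, 2.21, 0.013]
ft_force: [-0.5, 0.1, 0.4]
grip_width: 85.6
```

```bash
python3 st.py
```

```text
89.72 [-1.000e-04  1.180e-02 -9.999e-01] [504.3  43.5 123.7] 13.25 [-0.49520295  0.07843156  0.35599433] 85.59698080608484
```

>>> {"fn": "drive_tool", "kwargs": {
  "steps": [0, -0.004, 0.07, 0.015, 0, 0, 0, 0, 0, 0, 0, 0, 0, 0, 0, 0, 0, 0]
}}

```text
time: 13.5
tool_pos: [505.0, 43.5, 111.5]
eef_rot: [2.225, 2.215, 0.003]
ft_force: [0.1, 0.6, 0.4]
grip_width: 86.0
```

>>> {"fn": "drive_tool", "kwargs": {
  "steps": [0, 0, 0, 0, 0, 0, 0, 0, 0, 0, 0, 0, 0, 0, 0, 0, 0, 0, 0, 0, 0, 0, 0, 0, 0, 0, 0, 0, 0, 0, 0, 0, 0, 0, 0, 0],
  "grip": 1,
  "squeeze": 50
}}

```text
time: 14.0
tool_pos: [505.3, 43.5, 112.9]
eef_rot: [2.225, 2.214, 0.004]
ft_force: [-0.0, 0.4, -3.9]
grip_width: 62.9
```

```bash
python3 st.py
```

```text
89.73 [ 0.      0.0038 -1.    ] [505.3  43.5 112.9] 14.0 [-0.02955093  0.40316128 -3.92791525] 62.85453835360255
```

>>> {"fn": "drive_tool", "kwargs": {
  "steps": [0, 0, -0.05, 0, 0, 0, 0, 0, -0.1, 0, 0, 0, 0, 0, -0.1, 0, 0, 0, 0, 0, -0.1, 0, 0, 0, 0, 0, -0.08, 0, 0, 0, 0, 0, 0, 0, 0, 0, 0, 0, 0, 0, 0, 0]
}}

```text
time: 14.58
tool_pos: [503.9, 43.5, 204.7]
eef_rot: [2.226, 2.216, 0.001]
ft_force: [-1.5, -0.3, -2.8]
grip_width: 62.7
```

```bash
python3 st.py
```

```text
89.74 [-0.      0.0012 -1.    ] [503.9  43.5 204.7] 14.5833 [-1.53842717 -0.26264047 -2.75551947] 62.70120299789608
```

>>> {"fn": "drive_tool", "kwargs": {
  "steps": [-0.06, 0.01, 0, 0, 0, 0, -0.12, 0.012, -0.008, 0, 0, 0, -0.12, 0.012, -0.008, 0, 0, 0, -0.12, 0.012, -0.008, 0, 0, 0, -0.12, 0.012, -0.008, 0, 0, 0, -0.12, 0.012, -0.008, 0, 0, 0, -0.12, 0.012, -0.008, 0, 0, 0, -0.12, 0.012, -0.008, 0, 0, 0, -0.12, 0.012, -0.008, 0, 0, 0, -0.12, 0.012, -0.008, 0, 0, 0, -0.12, 0.012, -0.008, 0, 0, 0, -0.12, 0.012, -0.008, 0, 0, 0, -0.05, 0, 0, 0, 0, 0, 0, 0, 0, 0, 0, 0, 0, 0, 0, 0, 0, 0]
}}

```text
time: 15.83
tool_pos: [524.5, -263.2, 203.9]
eef_rot: [-2.211, -2.201, 0.017]
ft_force: [-0.5, 0.4, -3.5]
grip_width: 63.0
```

```bash
python3 st.py
```

```text
89.74 [ 0.0079 -0.0231 -0.9997] [ 524.5 -263.2  203.9] 15.8333 [-0.51551223  0.36346621 -3.53680192] 62.965796005894276
```

>>> {"fn": "drive_tool", "kwargs": {
  "steps": [0.01, 0.015, 0, -0.03, -0.01, 0, 0, 0, 0, 0, 0, 0, 0, 0, 0.1, 0, 0, 0, 0, 0, 0.1, 0, 0, 0, 0, 0, 0.1, 0, 0, 0, 0, 0, 0, 0, 0, 0, 0, 0, 0, 0, 0, 0]
}}

```text
time: 16.42
tool_pos: [526.7, -256.0, 140.8]
eef_rot: [-2.218, -2.219, 0.001]
ft_force: [0.1, 0.2, -3.5]
grip_width: 63.2
```

```bash
python3 st.py
```

```text
90.03 [ 0.0024 -0.0032 -1.    ] [ 526.7 -256.   140.8] 16.4167 [ 0.08394528  0.2240604  -3.51337546] 63.2141191500223
```

>>> {"fn": "drive_tool", "kwargs": {
  "steps": [0, 0, 0.04, 0, 0, 0, 0, 0, 0.04, 0, 0, 0, 0, 0, 0.015, 0, 0, 0, 0, 0, 0, 0, 0, 0, 0, 0, 0, 0, 0, 0]
}}

```text
time: 16.83
tool_pos: [527.7, -255.4, 123.2]
eef_rot: [-2.218, -2.223, -0.0]
ft_force: [-0.8, 0.4, -4.1]
grip_width: 62.9
```

>>> {"fn": "drive_tool", "kwargs": {
  "steps": [0, 0, 0.015, 0, 0, 0, 0, 0, 0.006, 0, 0, 0, 0, 0, 0, 0, 0, 0]
}}

```text
time: 17.08
tool_pos: [528.3, -256.1, 121.4]
eef_rot: [2.218, 2.222, 0.001]
ft_force: [-0.2, -0.2, -3.9]
grip_width: 62.8
```

>>> {"fn": "drive_tool", "kwargs": {
  "steps": [0, 0, 0.01, 0, 0, 0, 0, 0, 0.004, 0, 0, 0]
}}

```text
time: 17.25
tool_pos: [528.8, -256.9, 120.8]
eef_rot: [2.216, 2.22, 0.001]
ft_force: [-4.1, 2.0, 3.5]
grip_width: 62.9
```

>>> {"fn": "drive_tool", "kwargs": {
  "steps": [0, 0, 0, 0, 0, 0, 0, 0, 0, 0, 0, 0, 0, 0, 0, 0, 0, 0, 0, 0, 0, 0, 0, 0, 0, 0, 0, 0, 0, 0, 0, 0, 0, 0, 0, 0],
  "grip": 0
}}

```text
time: 17.75
tool_pos: [529.7, -257.3, 121.9]
eef_rot: [2.214, 2.217, 0.003]
ft_force: [0.4, -0.1, -1.0]
grip_width: 85.5
```

```bash
python3 st.py
```

```text
90.09 [-0.0046  0.0071 -1.    ] [ 529.7 -257.3  121.9] 17.75 [ 0.40559358 -0.10080944 -0.97467397] 85.52439950886753
```

>>> {"fn": "drive_tool", "kwargs": {
  "steps": [0, 0, -0.1, 0.009, 0.006, 0, 0, 0, -0.15, 0, 0, 0, 0, 0, -0.15, 0, 0, 0, 0.07, 0.01, -0.05, 0, 0, 0, 0.155, 0.015, 0, 0, 0, 0, 0.155, 0.015, 0, 0, 0, 0, 0.155, 0.015, 0, 0, 0, 0, 0.155, 0.015, 0, 0, 0, 0, 0.155, 0.015, 0, 0, 0, 0, 0.155, 0.015, 0, 0, 0, 0, 0.155, 0.015, 0, 0, 0, 0, 0.075, 0.015, 0, 0, 0, 0, 0, 0, 0, 0, 0, 0, 0, 0, 0, 0, 0, 0]
}}

```text
time: 18.92
tool_pos: [554.2, 3.4, 213.1]
eef_rot: [-2.219, -2.219, -0.0]
ft_force: [-0.4, 0.0, 0.7]
grip_width: 85.4
```

Run:
```python
from h import *
exec(open('st.py').read().split('\n',1)[1])
im=imaging.snapshot('wrist'); cv2.imwrite('pics/w2.png',im)
print([(np.round(d['point'],1),round(d['confidence'],2)) for d in imaging.boxes_of('vase','wrist')[:2]])
im=imaging.snapshot('top')
for n in ('jar','bottle'): print(n,[(np.round(d['point'],1),round(d['confidence'],2)) for d in imaging.boxes_of(n,'top')[:2]])
```

```text
90.02 [ 0.0026 -0.0024 -1.    ] [554.2   3.4 213.1] 18.9167 [-0.44901222  0.04409672  0.73343576] 85.4228066145339
[(array([554.6,   4.2,  61.9]), 0.77)]
jar [(array([ 526.5, -243.4,  161.1]), 0.82)]
bottle [(array([ 528.6, -345.4,  105.6]), 0.73)]
```

View pics/w2.png

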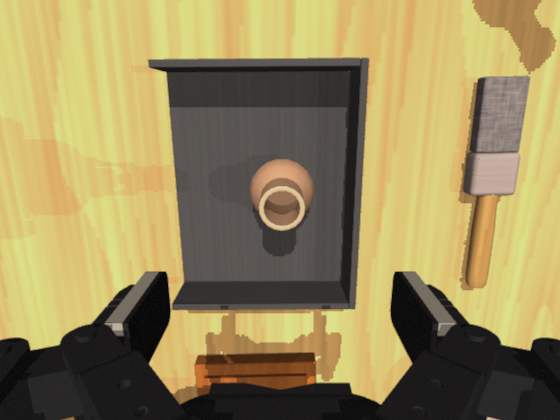

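The wrist view shows the vase alone in the rack, rim centred at (282,208), with jar and bottle standing on the board.

```bash
python3 -c "
from h import *
print(ray('wrist',(282,208),95), [ray('wrist',p,55) for p in ((153,64),(366,62),(353,306),(176,306))])"
```

```text
[555.2  -1.5  95. ] [array([458.4,  99.8,  55. ]), array([618.4, 100.8,  55. ]), array([ 619.2, -104.7,   55. ]), array([ 459.6, -104.6,   55. ])]
```

>>> {"fn": "drive_tool", "kwargs": {
  "steps": [-0.022, 0.004, 0, 0, 0, 0, 0, 0, 0, 0, 0, 0, 0, 0, 0.12, 0, 0, 0, 0, 0, 0.12, 0, 0, 0, 0, 0, 0.12, 0, 0, 0, 0, 0, 0.12, 0, 0, 0, 0, 0, 0, 0, 0, 0, 0, 0, 0, 0, 0, 0]
}}

```text
time: 19.83
tool_pos: [556.1, -8.2, 116.0]
eef_rot: [2.232, 2.21, 0.005]
ft_force: [-0.8, 0.5, 0.9]
grip_width: 85.4
```

```bash
python3 st.py
```

```text
89.45 [ 0.002   0.0025 -1.    ] [556.1  -8.2 116. ] 19.8333 [-0.79482539  0.53513845  0.91969635] 85.42663003654279
```

>>> {"fn": "drive_tool", "kwargs": {
  "steps": [0.034, -0.005, 0, 0, 0, -0.01, 0, 0, 0, 0, 0, 0, 0, 0, 0, 0, 0, 0]
}}

```text
time: 20.08
tool_pos: [556.2, -1.4, 119.3]
eef_rot: [2.222, 2.217, 0.008]
ft_force: [-0.5, -0.6, 0.7]
grip_width: 85.0
```

>>> {"fn": "drive_tool", "kwargs": {
  "steps": [0, -0.004, 0.08, 0, 0, 0, 0, -0.004, 0.08, 0, 0, 0, 0, -0.004, 0.08, 0, 0, 0, 0, 0, 0, 0, 0, 0, 0, 0, 0, 0, 0, 0]
}}

```text
time: 20.5
tool_pos: [557.6, -0.9, 76.8]
eef_rot: [2.214, 2.213, 0.02]
ft_force: [-0.9, -0.0, -0.0]
grip_width: 85.7
```

```bash
python3 st.py
```

```text
89.97 [ 9.000e-04  1.720e-02 -9.999e-01] [557.6  -0.9  76.8] 20.5 [-0.89082496 -0.01523967 -0.0136113 ] 85.74121310183615
```

>>> {"fn": "drive_tool", "kwargs": {
  "steps": [0, -0.014, 0.075, 0.022, 0, 0, 0, 0, 0, 0, 0, 0, 0, 0, 0, 0, 0, 0]
}}

```text
time: 20.75
tool_pos: [556.3, -0.9, 63.8]
eef_rot: [2.221, 2.22, 0.003]
ft_force: [0.1, 0.2, 0.8]
grip_width: 85.5
```

```bash
python3 st.py
```

```text
89.98 [ 6.0e-04  2.5e-03 -1.0e+00] [556.3  -0.9  63.8] 20.75 [0.13494877 0.1701121  0.82655556] 85.46599634880938
```

>>> {"fn": "drive_tool", "kwargs": {
  "steps": [0, -0.005, 0, 0, 0, 0, 0, 0, 0, 0, 0, 0, 0, 0, 0, 0, 0, 0, 0, 0, 0, 0, 0, 0, 0, 0, 0, 0, 0, 0, 0, 0, 0, 0, 0, 0, 0, 0, 0, 0, 0, 0, 0, 0, 0, 0, 0, 0, 0, 0, 0, 0, 0, 0],
  "grip": 1,
  "squeeze": 40
}}

```text
time: 21.5
tool_pos: [555.9, -0.9, 65.5]
eef_rot: [2.22, 2.219, 0.006]
ft_force: [0.2, 0.0, 0.3]
grip_width: 33.2
```

```bash
python3 st.py
```

```text
89.98 [ 5.0e-04  4.7e-03 -1.0e+00] [555.9  -0.9  65.5] 21.5 [0.17385635 0.02915815 0.29475373] 33.212341822660434
```

>>> {"fn": "drive_tool", "kwargs": {
  "steps": [0, 0, -0.04, 0, 0, 0, 0, 0, -0.1, 0, 0, 0, 0, 0, -0.12, 0, 0, 0, 0, 0, -0.12, 0, 0, 0, 0, 0, -0.12, 0, 0, 0, 0, 0, -0.06, 0, 0, 0, 0, 0, 0, 0, 0, 0, 0, 0, 0, 0, 0, 0]
}}

```text
time: 22.17
tool_pos: [554.3, -0.9, 184.9]
eef_rot: [2.221, 2.22, 0.004]
ft_force: [-0.6, 0.3, -1.2]
grip_width: 33.1
```

```bash
python3 st.py
```

```text
89.98 [ 6.0e-04  2.9e-03 -1.0e+00] [554.3  -0.9 184.9] 22.1667 [-0.58907914  0.29381739 -1.15751116] 33.097287633953584
```

>>> {"fn": "drive_tool", "kwargs": {
  "steps": [0.06, -0.01, 0, 0, 0, 0, 0.12, -0.017, 0, 0, 0, 0, 0.12, -0.017, 0, 0, 0, 0, 0.12, -0.017, 0, 0, 0, 0, 0.12, -0.017, 0, 0, 0, 0, 0.12, -0.017, 0, 0, 0, 0, 0.12, -0.017, 0, 0, 0, 0, 0.12, -0.017, 0, 0, 0, 0, 0.12, -0.017, 0, 0, 0, 0, 0.12, -0.017, 0, 0, 0, 0, 0.12, -0.017, 0, 0, 0, 0, 0.12, -0.017, 0, 0, 0, 0, 0.12, -0.017, 0, 0, 0, 0, 0.05, -0.01, 0, 0, 0, 0, 0, 0, 0, 0, 0, 0, 0, 0, 0, 0, 0, 0]
}}

```text
time: 23.5
tool_pos: [496.0, 329.0, 165.4]
eef_rot: [-2.213, -2.213, 0.035]
ft_force: [-0.5, -0.1, -1.9]
grip_width: 33.3
```

Run:
```python
from h import *
exec(open('st.py').read().split('\n',1)[1])
im=imaging.snapshot('wrist'); cv2.imwrite('pics/w3.png',im)
```

```text
89.99 [-0.0077 -0.0244 -0.9997] [496.  329.  165.4] 23.5 [-0.54388291 -0.11397427 -1.85787532] 33.27633683449708
```

View pics/w3.png

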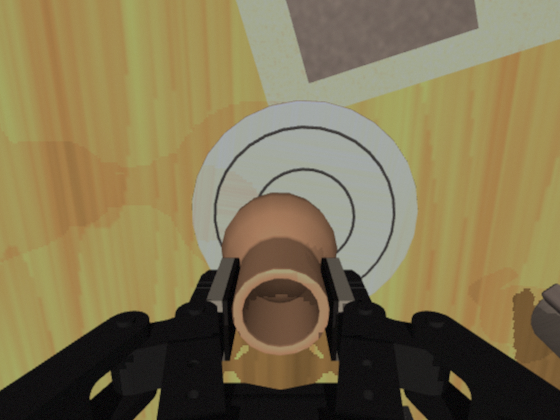

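Run:
```python
from h import *
im=cv2.imread('pics/w3.png'); s=arm.state()
# plate mask: greyish light pixels; outer contour
hsv=cv2.cvtColor(im,cv2.COLOR_BGR2HSV)
print(hsv[140,300],hsv[110,300],hsv[60,260],hsv[210,150])
for name,ps in (('outer',[(192,208),(417,208),(305,100)]),('mid',[(214,211),(395,211),(304,127)])):
    P=np.array([ray('wrist',p,55,s)[:2] for p in ps])
    A=np.c_[2*P,np.ones(3)]; c=np.linalg.solve(A,(P**2).sum(1)); print(name,c[:2],np.sqrt(c[2]+c[:2]@c[:2]))
print(ray('top',(106,261),55), s['time'])
T=imaging.snapshot('top') if False else cv2.imread('pics/top0.png')
g=cv2.GaussianBlur(cv2.cvtColor(T,cv2.COLOR_BGR2GRAY),(3,3),0)
c=cv2.HoughCircles(g[200:320,50:170],cv2.HOUGH_GRADIENT,1,50,param1=100,param2=20,minRadius=34,maxRadius=43); print(c)
if c is not None: print(ray('top',c[0,0,:2]+[50,200],55))
```

```text
[ 45  15 168] [ 56  11 169] [ 38  35 169] [ 25 114 163]
outer [509.69891733 320.38775339] 78.91325490335082
mid [509.94711535 318.62577323] 63.68283603420613
[508.1 316.9  55. ] 23.55
[[[59.5 58.5 34.7]]]
[513.2 310.   55. ]
```

The circle fits put the wheel centre at about (509.5, 318.5), with a plate radius of 79 as expected. I'll correct, level and lower.

>>> {"fn": "drive_tool", "kwargs": {
  "steps": [-0.05, 0.065, 0, -0.031, 0.01, 0, 0, 0, 0, 0, 0, 0, 0, 0, 0, 0, 0, 0]
}}

```text
time: 23.8
tool_pos: [509.6, 315.7, 164.4]
eef_rot: [-2.225, -2.218, 0.002]
ft_force: [0.5, 0.8, -1.1]
grip_width: 33.0
```

```bash
python3 st.py
```

```text
89.82 [-7.e-04 -9.e-04 -1.e+00] [509.6 315.7 164.4] 23.8 [ 0.52743878  0.79011056 -1.05737999] 32.996822511138184
```

>>> {"fn": "drive_tool", "kwargs": {
  "steps": [0.016, 0, 0, 0, 0, 0, 0, 0, 0.06, 0, 0, 0, 0, 0, 0.08, 0, 0, 0, 0, 0, 0.05, 0, 0, 0, 0, 0, 0, 0, 0, 0, 0, 0, 0, 0, 0, 0]
}}

```text
time: 24.3
tool_pos: [509.0, 317.9, 123.1]
eef_rot: [-2.227, -2.214, 0.005]
ft_force: [0.8, 0.5, -1.6]
grip_width: 33.1
```

```bash
python3 st.py
```

```text
89.66 [-0.0012 -0.0028 -1.    ] [509.  317.9 123.1] 24.3 [ 0.79027015  0.46152971 -1.6200755 ] 33.08620943931382
```

>>> {"fn": "drive_tool", "kwargs": {
  "steps": [0, 0, 0.04, 0, 0, 0, 0, 0, 0.015, 0, 0, 0, 0, 0, 0, 0, 0, 0, 0, 0, 0, 0, 0, 0]
}}

```text
time: 24.63
tool_pos: [509.0, 318.2, 111.6]
eef_rot: [-2.227, -2.214, 0.004]
ft_force: [0.2, -0.6, -0.8]
grip_width: 33.3
```

>>> {"fn": "drive_tool", "kwargs": {
  "steps": [0, 0, 0.008, 0, 0, 0, 0, 0, 0, 0, 0, 0]
}}

```text
time: 24.8
tool_pos: [509.4, 318.4, 110.9]
eef_rot: [-2.227, -2.215, 0.001]
ft_force: [0.5, 0.5, -1.7]
grip_width: 33.2
```

>>> {"fn": "drive_tool", "kwargs": {
  "steps": [0, 0, 0.006, 0, 0, 0, 0, 0, 0.006, 0, 0, 0]
}}

```text
time: 24.97
tool_pos: [509.8, 318.9, 110.5]
eef_rot: [-2.227, -2.215, -0.002]
ft_force: [-7.9, -2.1, 16.0]
grip_width: 33.2
```

>>> {"fn": "drive_tool", "kwargs": {
  "steps": [0, 0, 0, 0, 0, 0, 0, 0, 0, 0, 0, 0, 0, 0, 0, 0, 0, 0, 0, 0, 0, 0, 0, 0, 0, 0, 0, 0, 0, 0, 0, 0, 0, 0, 0, 0],
  "grip": 0
}}

```text
time: 25.47
tool_pos: [510.2, 319.1, 111.3]
eef_rot: [2.227, 2.215, 0.005]
ft_force: [-0.2, 0.3, -0.0]
grip_width: 84.8
```

```bash
python3 st.py
```

```text
89.68 [ 0.0021  0.0024 -1.    ] [510.2 319.1 111.3] 25.4667 [-0.2260325   0.28233142 -0.02749824] 84.82676402297467
```

Released. Go straight up 90 mm, then check.

>>> {"fn": "drive_tool", "kwargs": {
  "steps": [0, 0, -0.05, 0, 0, 0, 0, 0, -0.1, 0, 0, 0, 0, 0, -0.15, 0, 0, 0, 0, 0, -0.15, 0, 0, 0, 0, 0, 0, 0, 0, 0, 0, 0, 0, 0, 0, 0]
}}

```text
time: 25.97
tool_pos: [509.4, 318.5, 207.2]
eef_rot: [-2.227, -2.215, -0.002]
ft_force: [-0.7, 0.0, -0.6]
grip_width: 85.1
```

Run:
```python
from h import *
exec(open('st.py').read().split('\n',1)[1])
im=imaging.snapshot('wrist'); cv2.imwrite('pics/w4.png',im)
```

```text
89.68 [ 1.1e-03  7.0e-04 -1.0e+00] [509.4 318.5 207.2] 25.9667 [-0.65759816  0.01008664 -0.6047784 ] 85.08227389494384
```

View pics/w4.png

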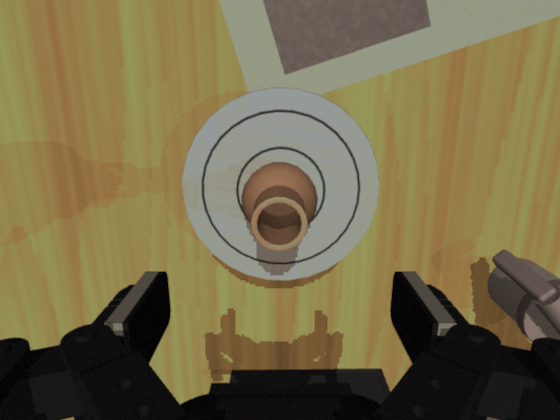

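The vase stands upright, rim centred at (279,224). The plate edges are at columns 182/379 and rows 87/281.

Run:
```python
from h import *
s=arm.state()
P=np.array([ray('wrist',p,55,s)[:2] for p in [(182,185),(379,185),(281,87),(281,281)]])
print(P[:2].mean(0)[0],P[2:].mean(0)[1],P.tolist()); print(ray('wrist',(279,224),140,s))
```

```text
510.2 319.95 [[431.0, 325.4], [589.4, 324.6], [510.9, 399.9], [510.2, 240.0]]
[509.1 320.  140. ]
```

The vase is within about 2 mm of the wheel centre. Now back to the jar on the board.

>>> {"fn": "drive_tool", "kwargs": {
  "steps": [-0.08, 0, -0.05, 0, 0, 0, -0.17, 0.005, -0.02, 0, 0, 0, -0.17, 0.005, -0.01, 0, 0, 0, -0.17, 0.005, -0.01, 0, 0, 0, -0.17, 0.005, -0.01, 0, 0, 0, -0.17, 0.005, -0.01, 0, 0, 0, -0.17, 0.005, -0.01, 0, 0, 0, -0.17, 0.005, -0.01, 0, 0, 0, -0.17, 0.005, -0.01, 0, 0, 0, -0.17, 0.005, -0.01, 0, 0, 0, -0.17, 0.005, -0.01, 0, 0, 0, -0.17, 0.005, -0.01, 0, 0, 0, -0.17, 0.005, -0.01, 0, 0, 0, -0.17, 0.005, -0.01, 0, 0, 0, -0.17, 0.005, -0.01, 0, 0, 0, -0.17, 0.005, -0.01, 0, 0, 0, -0.08, 0, 0, 0, 0, 0, 0, 0, 0, 0, 0, 0, 0, 0, 0, 0, 0, 0]
}}

```text
time: 27.6
tool_pos: [516.2, -248.7, 239.1]
eef_rot: [-2.215, -2.208, 0.013]
ft_force: [0.2, 0.1, -0.5]
grip_width: 85.3
```

Run:
```python
from h import *
exec(open('st.py').read().split('\n',1)[1])
s=arm.state();im=imaging.snapshot('wrist'); cv2.imwrite('pics/w5.png',im)
```

```text
89.83 [ 0.0035 -0.0158 -0.9999] [ 516.2 -248.7  239.1] 27.6 [ 0.16661864  0.12637168 -0.52027047] 85.349775867277
```

View pics/w5.png

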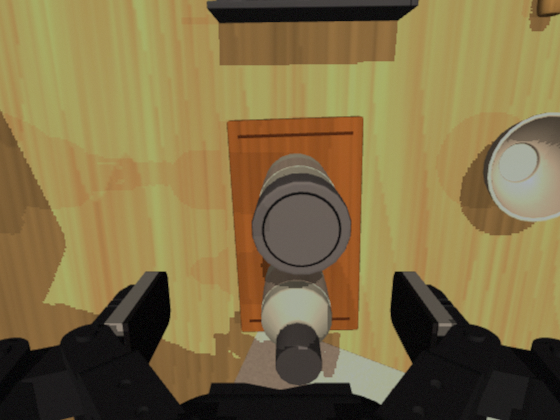

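Jar lid centre is at (301,229) and the bottle cap top at about (298,360). Both stand upright on the board.

```bash
python3 -c "
from h import *
print(ray('wrist',(301,229),158),ray('wrist',(298,360),156))"
```

```text
[ 527.9 -254.5  158. ] [ 527.2 -353.   156. ]
```

>>> {"fn": "drive_tool", "kwargs": {
  "steps": [-0.035, 0.06, 0, -0.02, -0.004, 0, 0, 0, 0, 0, 0, 0, 0, 0, 0.1, 0, 0, 0, 0, 0, 0.1, 0, 0, 0, 0, 0, 0, 0, 0, 0, 0, 0, 0, 0, 0, 0]
}}

```text
time: 28.15
tool_pos: [528.6, -248.5, 198.2]
eef_rot: [-2.216, -2.225, -0.0]
ft_force: [-0.3, 0.5, 1.5]
grip_width: 85.1
```

```bash
python3 st.py
```

```text
90.23 [ 0.0014 -0.0012 -1.    ] [ 528.6 -248.5  198.2] 28.15 [-0.30789377  0.47490627  1.46400304] 85.13228386158896
```

>>> {"fn": "drive_tool", "kwargs": {
  "steps": [-0.04, 0, 0, 0, 0, 0, 0, 0, 0, 0, 0, 0, 0, 0, 0, 0, 0, 0]
}}

```text
time: 28.4
tool_pos: [529.1, -256.0, 200.8]
eef_rot: [-2.215, -2.228, -0.001]
ft_force: [0.3, 0.6, -0.4]
grip_width: 85.2
```

>>> {"fn": "drive_tool", "kwargs": {
  "steps": [0, -0.003, 0.1, 0, 0, 0, 0, -0.003, 0.1, 0, 0, 0, 0, -0.003, 0.1, 0, 0, 0, 0, 0, 0, 0, 0, 0, 0, 0, 0, 0, 0, 0]
}}

```text
time: 28.82
tool_pos: [529.0, -257.4, 144.5]
eef_rot: [2.21, 2.222, 0.004]
ft_force: [-0.9, -0.8, 0.8]
grip_width: 85.1
```

```bash
python3 st.py
```

```text
90.3 [-0.0038  0.0076 -1.    ] [ 529.  -257.4  144.5] 28.8167 [-0.8819375  -0.83797943  0.77130635] 85.08848170330745
```

>>> {"fn": "drive_tool", "kwargs": {
  "steps": [0.005, -0.002, 0.08, 0.01, 0.004, 0, 0, 0, 0.03, 0, 0, 0, 0, 0, 0, 0, 0, 0, 0, 0, 0, 0, 0, 0]
}}

```text
time: 29.15
tool_pos: [529.9, -257.1, 124.3]
eef_rot: [2.213, 2.225, 0.0]
ft_force: [0.3, -0.1, 0.0]
grip_width: 85.3
```

>>> {"fn": "drive_tool", "kwargs": {
  "steps": [0, 0, 0, 0, 0, 0, 0, 0, 0, 0, 0, 0, 0, 0, 0, 0, 0, 0, 0, 0, 0, 0, 0, 0, 0, 0, 0, 0, 0, 0, 0, 0, 0, 0, 0, 0],
  "grip": 1,
  "squeeze": 50
}}

```text
time: 29.65
tool_pos: [530.2, -257.3, 125.7]
eef_rot: [2.212, 2.224, 0.001]
ft_force: [0.4, -1.0, -1.4]
grip_width: 62.8
```

```bash
python3 st.py
```

```text
90.29 [-0.0031  0.0038 -1.    ] [ 530.2 -257.3  125.7] 29.65 [ 0.36222682 -0.99059731 -1.41610849] 62.837625696752625
```

>>> {"fn": "drive_tool", "kwargs": {
  "steps": [0, 0, -0.05, 0, 0, 0, 0, 0, -0.1, 0, 0, 0, 0, 0, -0.1, 0, 0, 0, 0, 0, -0.1, 0, 0, 0, 0, 0, -0.06, 0, 0, 0, 0, 0, 0, 0, 0, 0, 0.06, -0.006, -0.008, 0, 0, 0, 0.12, -0.008, -0.008, 0, 0, 0, 0.12, -0.008, -0.008, 0, 0, 0, 0.12, -0.008, -0.008, 0, 0, 0, 0.12, -0.008, -0.008, 0, 0, 0, 0.12, -0.008, -0.008, 0, 0, 0, 0.12, -0.008, -0.008, 0, 0, 0, 0.12, -0.008, -0.008, 0, 0, 0, 0.12, -0.008, -0.008, 0, 0, 0, 0.12, -0.008, -0.008, 0, 0, 0, 0.12, -0.008, -0.008, 0, 0, 0, 0.12, -0.008, -0.008, 0, 0, 0, 0.04, 0, 0, 0, 0, 0, 0, 0, 0, 0, 0, 0]
}}

```text
time: 31.32
tool_pos: [500.5, 46.3, 224.8]
eef_rot: [-2.21, -2.219, 0.01]
ft_force: [-1.0, -1.1, -2.5]
grip_width: 62.7
```

>>> {"fn": "drive_tool", "kwargs": {
  "steps": [0, 0, 0, 0, 0, 0, 0, 0, 0, 0, 0, 0]
}}

```text
time: 31.48
tool_pos: [500.0, 46.1, 224.0]
eef_rot: [-2.208, -2.22, 0.012]
ft_force: [0.1, -0.3, -3.3]
grip_width: 62.7
```

```bash
python3 st.py
```

```text
90.32 [ 0.0019 -0.0126 -0.9999] [500.   46.1 224. ] 31.4833 [ 0.08437113 -0.25550047 -3.31554755] 62.691769059823194
```

>>> {"fn": "drive_tool", "kwargs": {
  "steps": [-0.008, 0.02, 0, -0.016, -0.002, 0.006, 0, 0, 0, 0, 0, 0, 0, 0, 0.1, 0, 0, 0, 0, 0, 0.1, 0, 0, 0, 0, 0, 0.1, 0, 0, 0, 0, 0, 0.05, 0, 0, 0, 0, 0, 0, 0, 0, 0, 0, 0, 0, 0, 0, 0]
}}

```text
time: 32.15
tool_pos: [506.0, 38.5, 151.9]
eef_rot: [2.228, 2.21, 0.004]
ft_force: [0.4, 0.1, -3.4]
grip_width: 62.7
```

```bash
python3 st.py
```

```text
89.55 [-7.0e-04  3.9e-03 -1.0e+00] [506.   38.5 151.9] 32.15 [ 0.36594863  0.06039577 -3.38400914] 62.715512435522314
```

>>> {"fn": "drive_tool", "kwargs": {
  "steps": [0.026, -0.01, 0, 0.005, 0, -0.01, 0, 0, 0, 0, 0, 0, 0, -0.003, 0.06, 0, 0, 0, 0, -0.003, 0.06, 0, 0, 0, 0, 0, 0.02, 0, 0, 0, 0, 0, 0, 0, 0, 0, 0, 0, 0, 0, 0, 0]
}}

```text
time: 32.73
tool_pos: [505.6, 44.4, 129.6]
eef_rot: [2.215, 2.218, 0.01]
ft_force: [0.6, 0.8, -4.9]
grip_width: 63.0
```

```bash
python3 st.py
```

```text
90.07 [-7.0e-04  9.2e-03 -1.0e+00] [505.6  44.4 129.6] 32.7333 [ 0.59411875  0.82120848 -4.91189512] 63.02206451166779
```

>>> {"fn": "drive_tool", "kwargs": {
  "steps": [-0.002, -0.006, 0.04, 0.01, 0, 0, 0, 0, 0.02, 0, 0, 0, 0, 0, 0, 0, 0, 0, 0, 0, 0, 0, 0, 0]
}}

```text
time: 33.07
tool_pos: [505.3, 44.1, 118.4]
eef_rot: [2.218, 2.221, 0.003]
ft_force: [-0.1, -0.0, -3.2]
grip_width: 62.8
```

```bash
python3 st.py
```

```text
90.09 [-6.0e-04  3.3e-03 -1.0e+00] [505.3  44.1 118.4] 33.0667 [-0.13093333 -0.04073694 -3.15900313] 62.76069584801156
```

Nearly down. One small step, then release.

>>> {"fn": "drive_tool", "kwargs": {
  "steps": [0, -0.003, 0.008, 0, 0, 0, 0, 0, 0.004, 0, 0, 0]
}}

```text
time: 33.23
tool_pos: [505.2, 44.1, 117.5]
eef_rot: [2.217, 2.22, 0.005]
ft_force: [-7.4, 0.8, 12.3]
grip_width: 62.8
```

>>> {"fn": "drive_tool", "kwargs": {
  "steps": [0, 0, 0, 0, 0, 0, 0, 0, 0, 0, 0, 0, 0, 0, 0, 0, 0, 0, 0, 0, 0, 0, 0, 0, 0, 0, 0, 0, 0, 0, 0, 0, 0, 0, 0, 0],
  "grip": 0
}}

```text
time: 33.73
tool_pos: [506.3, 44.1, 119.2]
eef_rot: [2.215, 2.218, 0.009]
ft_force: [0.3, 0.1, -1.0]
grip_width: 85.1
```

```bash
python3 st.py
```

```text
90.08 [-4.0e-04  8.9e-03 -1.0e+00] [506.3  44.1 119.2] 33.7333 [ 0.27561359  0.10762646 -0.97391949] 85.07590921072239
```

>>> {"fn": "drive_tool", "kwargs": {
  "steps": [0, 0, -0.1, 0.01, 0, 0, 0, 0, -0.15, 0, 0, 0, 0, 0, -0.15, 0, 0, 0, 0, 0, -0.08, 0, 0, 0, -0.08, 0.005, -0.01, 0, 0, 0, -0.17, 0.012, -0.01, 0, 0, 0, -0.17, 0.012, -0.01, 0, 0, 0, -0.17, 0.012, -0.01, 0, 0, 0, -0.17, 0.012, -0.01, 0, 0, 0, -0.17, 0.012, -0.01, 0, 0, 0, -0.17, 0.012, -0.01, 0, 0, 0, -0.17, 0.012, -0.01, 0, 0, 0, -0.17, 0.012, -0.01, 0, 0, 0, -0.17, 0.012, -0.01, 0, 0, 0, -0.17, 0.012, -0.01, 0, 0, 0, -0.1, 0.01, 0, 0, 0, 0, -0.04, 0, 0, 0, 0, 0, 0, 0, 0, 0, 0, 0, 0, 0, 0, 0, 0, 0]
}}

```text
time: 35.32
tool_pos: [533.0, -357.3, 241.7]
eef_rot: [-2.216, -2.226, 0.0]
ft_force: [0.1, 0.7, -0.1]
grip_width: 85.7
```

Run:
```python
from h import *
exec(open('st.py').read().split('\n',1)[1])
s=arm.state();im=imaging.snapshot('wrist'); cv2.imwrite('pics/w6.png',im)
```

```text
90.25 [-0.e+00 -3.e-04 -1.e+00] [ 533.  -357.3  241.7] 35.3167 [ 0.05754044  0.7171982  -0.06551648] 85.7122943821461
```

View pics/w6.png

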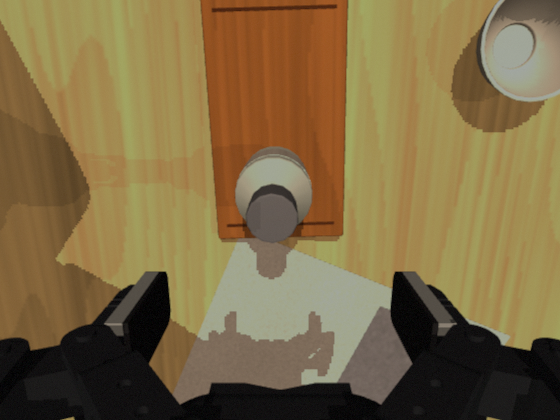

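The bottle stands upright, with its cap top at (272,217).

```bash
python3 -c "
from h import *
print(ray('wrist',(272,217),156))"
```

```text
[ 527.7 -357.1  156. ]
```

>>> {"fn": "drive_tool", "kwargs": {
  "steps": [-0.01, -0.018, 0, 0, 0, 0, 0, 0, 0, 0, 0, 0, 0, 0, 0.1, 0, 0, 0, 0, 0, 0.1, 0, 0, 0, 0, 0, 0.1, 0, 0, 0, 0, 0, 0, 0, 0, 0, 0, 0, 0, 0, 0, 0]
}}

```text
time: 35.95
tool_pos: [531.0, -352.4, 183.7]
eef_rot: [2.204, 2.232, 0.001]
ft_force: [0.0, 0.7, 1.7]
grip_width: 85.3
```

```bash
python3 st.py
```

```text
90.72 [-0.0026  0.0038 -1.    ] [ 531.  -352.4  183.7] 35.95 [0.04146859 0.70318127 1.68451233] 85.32026370407223
```

>>> {"fn": "drive_tool", "kwargs": {
  "steps": [-0.031, -0.01, 0, 0.005, 0.003, 0.015, 0, 0, 0, 0, 0, 0, 0, 0, 0, 0, 0, 0]
}}

```text
time: 36.2
tool_pos: [529.7, -358.7, 187.1]
eef_rot: [2.219, 2.22, 0.0]
ft_force: [-1.2, -0.6, -0.7]
grip_width: 85.4
```

>>> {"fn": "drive_tool", "kwargs": {
  "steps": [0, -0.003, 0.1, 0, 0, 0, 0, -0.003, 0.1, 0, 0, 0, 0, -0.003, 0.08, 0, 0, 0, 0, 0, 0, 0, 0, 0, 0, 0, 0, 0, 0, 0]
}}

```text
time: 36.62
tool_pos: [529.8, -360.8, 135.5]
eef_rot: [2.213, 2.213, 0.002]
ft_force: [1.0, 0.2, 0.3]
grip_width: 85.6
```

```bash
python3 st.py
```

```text
89.99 [-0.0077  0.0097 -0.9999] [ 529.8 -360.8  135.5] 36.6167 [0.97442687 0.19216178 0.25925021] 85.59480036185775
```

>>> {"fn": "drive_tool", "kwargs": {
  "steps": [0.008, -0.005, 0.06, 0.012, 0.009, 0, 0, 0, 0, 0, 0, 0, 0, 0, 0, 0, 0, 0]
}}

```text
time: 36.87
tool_pos: [529.7, -359.9, 125.7]
eef_rot: [2.219, 2.219, 0.0]
ft_force: [0.4, -0.2, 0.2]
grip_width: 85.3
```

>>> {"fn": "drive_tool", "kwargs": {
  "steps": [0, 0, 0, 0, 0, 0, 0, 0, 0, 0, 0, 0, 0, 0, 0, 0, 0, 0, 0, 0, 0, 0, 0, 0, 0, 0, 0, 0, 0, 0, 0, 0, 0, 0, 0, 0, 0, 0, 0, 0, 0, 0, 0, 0, 0, 0, 0, 0, 0, 0, 0, 0, 0, 0],
  "grip": 1,
  "squeeze": 50
}}

```text
time: 37.62
tool_pos: [530.1, -360.2, 127.8]
eef_rot: [2.218, 2.217, 0.0]
ft_force: [-0.9, -0.2, -1.6]
grip_width: 32.6
```

```bash
python3 st.py
```

```text
89.99 [-0.0037  0.004  -1.    ] [ 530.1 -360.2  127.8] 37.6167 [-0.88016031 -0.21773062 -1.62806326] 32.56183998051802
```

>>> {"fn": "drive_tool", "kwargs": {
  "steps": [0, 0, -0.05, 0, 0, 0, 0, 0, -0.1, 0, 0, 0, 0, 0, -0.1, 0, 0, 0, 0, 0, -0.1, 0, 0, 0, 0, 0, -0.06, 0, 0, 0, 0, 0, 0, 0, 0, 0, 0.06, -0.006, -0.008, 0, 0, 0, 0.12, -0.007, -0.008, 0, 0, 0, 0.12, -0.007, -0.008, 0, 0, 0, 0.12, -0.007, -0.008, 0, 0, 0, 0.12, -0.007, -0.008, 0, 0, 0, 0.12, -0.007, -0.008, 0, 0, 0, 0.12, -0.007, -0.008, 0, 0, 0, 0.12, -0.007, -0.008, 0, 0, 0, 0.12, -0.007, -0.008, 0, 0, 0, 0.12, -0.007, -0.008, 0, 0, 0, 0.12, -0.007, -0.008, 0, 0, 0, 0.12, -0.007, -0.008, 0, 0, 0, 0.06, 0, 0, 0, 0, 0, 0, 0, 0, 0, 0, 0]
}}

```text
time: 39.28
tool_pos: [503.5, -50.5, 223.5]
eef_rot: [-2.211, -2.209, 0.008]
ft_force: [0.7, 0.5, -4.1]
grip_width: 32.3
```

>>> {"fn": "drive_tool", "kwargs": {
  "steps": [0, 0, 0, 0, 0, 0, 0, 0, 0, 0, 0, 0]
}}

```text
time: 39.45
tool_pos: [502.7, -49.7, 222.6]
eef_rot: [-2.208, -2.21, 0.01]
ft_force: [-0.6, -0.9, -3.6]
grip_width: 33.1
```

```bash
python3 st.py
```

```text
90.05 [ 0.0077 -0.0166 -0.9998] [502.7 -49.7 222.6] 39.45 [-0.56672508 -0.8793009  -3.59872131] 33.143791837207594
```

>>> {"fn": "drive_tool", "kwargs": {
  "steps": [0.01, 0.01, 0, -0.02, -0.009, 0, 0, 0, 0, 0, 0, 0, 0, 0, 0.1, 0, 0, 0, 0, 0, 0.1, 0, 0, 0, 0, 0, 0.1, 0, 0, 0, 0, 0, 0.05, 0, 0, 0, 0, 0, 0, 0, 0, 0, 0, 0, 0, 0, 0, 0]
}}

```text
time: 40.12
tool_pos: [505.3, -51.9, 150.2]
eef_rot: [2.225, 2.214, 0.002]
ft_force: [0.8, -1.6, -2.4]
grip_width: 32.6
```

```bash
python3 st.py
```

```text
89.72 [-0.0014  0.003  -1.    ] [505.3 -51.9 150.2] 40.1167 [ 0.81657459 -1.5558763  -2.44002699] 32.624765626817705
```

>>> {"fn": "drive_tool", "kwargs": {
  "steps": [0.022, -0.01, 0, 0.003, 0, -0.006, 0, 0, 0, 0, 0, 0, 0, -0.003, 0.06, 0, 0, 0, 0, -0.003, 0.06, 0, 0, 0, 0, 0, 0.01, 0, 0, 0, 0, 0, 0, 0, 0, 0, 0, 0, 0, 0, 0, 0]
}}

```text
time: 40.7
tool_pos: [504.8, -47.4, 130.1]
eef_rot: [2.214, 2.216, 0.008]
ft_force: [0.6, -0.1, -4.0]
grip_width: 32.9
```

```bash
python3 st.py
```

```text
90.03 [-0.003   0.0099 -0.9999] [504.8 -47.4 130.1] 40.7 [ 0.62161285 -0.09848201 -3.98720497] 32.85490956895258
```

>>> {"fn": "drive_tool", "kwargs": {
  "steps": [0, -0.006, 0.035, 0.01, 0.003, 0, 0, 0, 0.014, 0, 0, 0, 0, 0, 0, 0, 0, 0, 0, 0, 0, 0, 0, 0]
}}

```text
time: 41.03
tool_pos: [504.5, -47.5, 121.4]
eef_rot: [2.218, 2.22, 0.004]
ft_force: [-0.4, -0.4, -3.5]
grip_width: 33.0
```

>>> {"fn": "drive_tool", "kwargs": {
  "steps": [0, -0.003, 0.006, 0, 0, 0, 0, 0, 0, 0, 0, 0]
}}

```text
time: 41.2
tool_pos: [504.0, -47.5, 120.3]
eef_rot: [2.218, 2.22, 0.004]
ft_force: [0.2, 0.8, -2.9]
grip_width: 32.8
```

>>> {"fn": "drive_tool", "kwargs": {
  "steps": [0, 0, 0.007, 0, 0, 0, 0, 0, 0.004, 0, 0, 0]
}}

```text
time: 41.37
tool_pos: [504.5, -47.7, 119.7]
eef_rot: [2.217, 2.219, 0.005]
ft_force: [-6.3, -0.1, 11.5]
grip_width: 33.0
```

>>> {"fn": "drive_tool", "kwargs": {
  "steps": [0, 0, 0, 0, 0, 0, 0, 0, 0, 0, 0, 0, 0, 0, 0, 0, 0, 0, 0, 0, 0, 0, 0, 0, 0, 0, 0, 0, 0, 0, 0, 0, 0, 0, 0, 0],
  "grip": 0
}}

```text
time: 41.87
tool_pos: [505.6, -47.8, 121.1]
eef_rot: [2.215, 2.216, 0.009]
ft_force: [0.5, 0.9, 0.1]
grip_width: 85.6
```

>>> {"fn": "drive_tool", "kwargs": {
  "steps": [0, 0, -0.08, 0.005, 0, 0, 0, 0, -0.12, 0, 0, 0, 0, 0, -0.15, 0, 0, 0, 0, 0, -0.15, 0, 0, 0, -0.05, -0.1, -0.02, 0, 0, 0, -0.05, -0.1, 0, 0, 0, 0, -0.05, -0.1, 0, 0, 0, 0, -0.05, -0.1, 0, 0, 0, 0, -0.05, 0, 0, 0, 0, 0, -0.05, 0, 0, 0, 0, 0, 0, 0, 0, 0, 0, 0, 0, 0, 0, 0, 0, 0]
}}

```text
time: 42.87
tool_pos: [422.3, -110.1, 229.8]
eef_rot: [2.215, 2.219, 0.003]
ft_force: [-0.5, 0.4, -0.3]
grip_width: 85.5
```

Run:
```python
from h import *
exec(open('st.py').read().split('\n',1)[1])
s=arm.state();im=imaging.snapshot('wrist'); cv2.imwrite('pics/w7.png',im)
im=imaging.snapshot('top'); cv2.imwrite('pics/top9.png',im)
for n in ('vase','jar','bottle','bowl','gun','brush'): print(n,[(np.round(d['point'],1),round(d['confidence'],2)) for d in imaging.boxes_of(n,'top')[:2]])
```

```text
90.09 [-0.0026  0.0057 -1.    ] [ 422.3 -110.1  229.8] 42.8667 [-0.52571623  0.36644643 -0.30970723] 85.46412428803772
vase [(array([508.6, 309.3, 106.3]), 0.76), (array([ 526.8, -302.7,   16.3]), 0.21)]
jar [(array([498.5,  43.2, 149.1]), 0.74)]
bottle [(array([504.5, -46.1, 106.2]), 0.91)]
bowl [(array([ 753.1, -240.7,   20.6]), 0.61)]
gun [(array([741.4, 201.4,  73.4]), 0.73)]
brush [(array([745.9,  18.5,  17.6]), 0.75)]
```

View pics/w7.png

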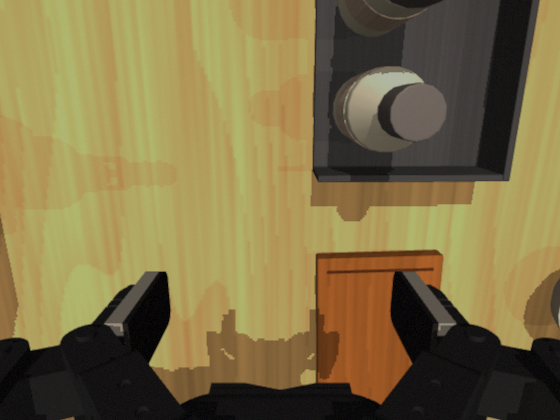

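View pics/top9.png

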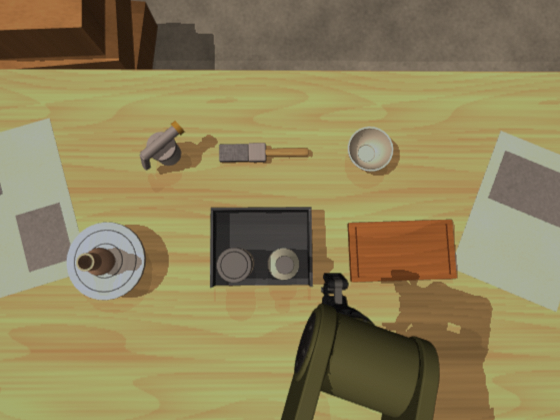

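The top view shows the jar lid at (235,265) and the bottle cap at (284,264), within about 1 px (2 mm) of the start. The vase stands on the wheel, and the bowl, gun and brush have not moved. The arm is clear, so I'm handing in.

```bash
python3 -c "
from h import *
print(np.abs(arm.state()['dq']).max()); print(ticket.close_job())"
```

```text
0.0024439519275074174
the job is handed in; nothing more can be done
None
```

I cleared the bottle and then the jar onto the ware board, stood the vase on the banding wheel, and put the jar and then the bottle back in the rack. The job is handed in at about 43 s of the 141 s allowed. No verdict was reported.

**Last checks:**
- **Vase:** upright on the wheel. In the wrist picture taken right after release its rim was about 1 mm from the plate's centre.
- **Jar and bottle:** in the final top picture the jar lid and bottle cap are within about 1 pixel (2 mm) of where they started.
- **Bowl, gun and brush:** the network puts each within 2 mm of its first position.
- **Arm:** clear of everything and at rest, gripper open.

**Disagreements and oddities:**
- The network put the jar about 5 mm nearer the robot than at the start (x 498 instead of 503). The lid's position in the picture did not show this, and 5 mm is close to the network's 4 mm accuracy.
- The network's final vase point (y 309) is about 10 mm off the close-up measurement (y 320). I trusted the close-up, because the network reports the middle of the visible surface, which is off the vase's axis in this slanted view.
- When I first set the bottle on the board I pressed a little hard, about 31 N. I eased off and levelled the tool before letting go.

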